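# Proof-load a small lever jack under the test beam

### The arm

A 6-joint arm with a two-finger parallel gripper is mounted at the origin on a cart in front of the work surface, level with it; the furniture and walls round the work are solid. World frame = base frame: x ahead of the robot, y to its left, z up, the work surface at z = 0. Lengths are in mm, angles in rad, forces in N, time in s.
With the tool pointing down it reaches from about 375 to 925 mm from the base axis. Payload 5.7 kg.
Tool frame: the origin (TCP) lies on the centre line of the jaws, within the pads' length; the fingertips stand 25 mm ahead of it and the grasp point (between the pads) lies 6 mm ahead of it; z points along the fingers, y is the line along which they close (so a half turn about z gives the same grasp; the last joint's range is limited). The gripper opens to 85 mm and grips with 20 to 120 N. Pads are 22 mm wide; open, the fingers measure 114 mm over their backs; the gripper's body (76 mm by 85 mm) begins 54 mm behind the grasp point. The pads swing forward as they close: fully open they stand 13 mm farther back than shut.
Start: joints at [-1.451, 0.359, 1.51, -0, 1.272, -0.115], TCP at [139.576, -583.511, 256.267] pointing down, gripper open.
Joint ranges: [-2.97, 2.97], [-1.01, 2.36], [0.21, 2.38], [-0.96, 4.11], [0.2, 2.71], [-2.98, 2.98]. Speed limits (rad/s): [2.39, 2.39, 3.14, 3.14, 3.14, 3.14].

### API

Orientations are given as a unit quaternion [x, y, z, w].
In Python, from rig import ctrl gives the robot as it stands.
- The arm moves only by the tool tcp_steps, called as a command line: name --argument value ..., lists and objects as JSON in quotes. Schema: {"type":"object","properties":{"moves":{"type":"object","properties":{"offsets":{"type":"array","items":{"type":"array","items":{"type":"number"},"minItems":5,"maxItems":5},"minItems":1,"maxItems":20}},"additionalProperties":false,"required":["offsets"]},"only":{"type":"string"},"quiet":{"type":"boolean"},"lines":{"type":"string"}},"required":["moves"],"additionalProperties":false}. moves is an object whose key "offsets" holds a list of rows, 1 to 20 of them, each of 5 numbers: the finger opening in mm, then dx, dy, dz in shares of the most that a row can go, 1 being 62.5 mm, then a turn about the tool's z in rad; each row shifts and turns the commanded pose from where the row before left it, along the tool's axes as they then stand; what a row does not reach is not made up. A row lasts 1/8 s, in which the tool goes at most 62.5 mm and 0.188 rad, less where a joint would pass 70% of its speed; a pose out of reach is approached as far as the arm can. The fingers move at their own pace and stop on an object; the grip force is fixed at half the most. Time passes only in rows, so rows that do not move let the fingers close. The tool returns the time, the measured TCP pose, the force, the opening and the grip force at its end. only (a regular expression) keeps the lines of the reply that match it, lines (a string "A,B") keeps lines A to B, and quiet returns only ok. Input that does not fit is refused with a message, and nothing moves.
- ctrl.get_state(): the state, without advancing time (a new reading comes with each control period).
- ctrl.grab_frame(name): name is "side" or "top"; returns a dict with "img" (420x560x3 uint8, red, green, blue), "vertical_fov" (degrees; the focal length in pixels is half the picture's height over the tangent of half this angle, whatever the lens; pixels are square), "cx", "cy" (the principal point, pixels), "cam_to_world" (4x4, takes a point from camera to world coordinates). Camera axes: x right, y down, z forward; pixel columns grow to the right and rows downward; lengths in mm; the calibration is good to about 2 mm. A picture is of the moment at which its call begins. There is no depth.
- ctrl.job_done(): hands the job in; it is judged then, once.
The state is a dict: "t": time; "joints": joint angles; "joint_vel": joint speeds; "joint_torque": joint torques, N m; "ee_pos": TCP position; "tool_rot": TCP orientation; "force": force on the tool from outside, world axes, zero at the start; "ft_torque": the same for the moment, N m; "gripper_width": finger opening in mm; "gripper_force": force on a finger pad.
Only numpy, scipy, OpenCV 4.12 (cv2) and the standard library are available. Lean on these libraries where they do the work, as an engineer would, in place of code of your own. Each camera call takes 0.05 s, during which the arm holds its last target. There are 200 camera calls.

### The job

Try out the small red lever jack on the test beam: hang the brass weight by its loop on the hook at the end of the blue beam and let go of it, then set the jack on the bench with its saddle centred under the beam's yellow lift pad. Pump the handle: push it fully down so that the jack lifts the beam, let it come all the way back up, then push it fully down again and finish while still holding it down, the beam raised by the jack alone and the weight hanging freely. Knock nothing over and leave everything else on the bench where it is.

Things in the scene. Friction and masses are not known exactly. Their poses are not given: they have to be found in the camera images.
- test_weight: Loose brass weight, 0.25-0.5 kg: cylinder 64 mm wide, 40 mm high. Origin: centre of its underside, z up. A rigid steel loop stands on it in its x-z plane: legs 8 mm thick at x = -22, +22 mm, top bar 8 mm thick along x, underside 108 mm above the origin. Opening 36 wide, 68 mm high (z 40 to 108, top corners cut off); a hook enters it along the weight's y, from either side.
- weight_tab (a point): Grip point in the black tab on the loop's bar, 138 mm above the weight's origin. Tab 14 mm thick along the weight's x, 28 mm wide along its y, z 114 to 152 mm above the origin. Close the fingers along the weight's x (along the bar), so that they stay clear of the hook's upturned tip.
- rig: Fixed test rig. Origin on the bench under the beam's hinge; base 100 x 80 mm, post 140 mm high. Blue beam, 24 x 24 mm, runs from the hinge (z = 120 mm) along the rig's -y, level at rest: yellow lift pad at 170 mm, beam end at 280 mm, then a round hook 10 mm thick, straight on at z = 120 mm, turned up at 360 mm. Beam underside z = 108 mm. Nothing stands below the beam beyond 40 mm from the hinge.
- lift_pad (a point): Centre of the underside of the yellow lift pad (disc 36 mm in diameter, 8 mm thick, on the beam's underside; the beam has a yellow band there). 100 mm above the bench at rest; it moves with the beam.
- hook_seat (a point): Top of the hook's straight part, where the weight's bar shall rest: 318 mm from the hinge, 125 mm above the bench at rest, moves with the beam. Straight part free for 27 mm either side along the rig's y. The weight comes on from the rig's -y, over the upturned tip, which is 45 mm from this point along -y and tops out 18 mm above it.
- rig_beam (a joint): Beam angle in rad: 0 level, resting on its stop; grows as the beam is lifted (at most 0.3). A full stroke of the jack brings it to about 0.16.
- jack: Loose red lever jack, about 0.9 kg, stands and slides on the bench. Origin on the underside below the saddle; z up. Base plate 84 mm wide (y), 10 mm thick, x = -185 to +35 mm. Round column 56 mm wide at its foot under the saddle. Two side plates, outer faces 44 mm apart in y, x = -145 to -30 mm, up to z = 54 mm; the handle rises from between them to the rear (-x).
- jack_grip (a point): Where to take hold of the jack to slide it: midway between the outer faces of the two side plates (44 mm apart along the jack's y), at x = -90, z = 40 mm of the jack. The handle passes over it at z = 70 mm or less while up.
- saddle_top (a point): Centre of the round saddle's flat top (44 mm in diameter), 85 mm above the bench with the handle up, above the jack's origin; rises 40 mm in a full stroke of the handle.
- jack_saddle (a joint): Rise of the saddle in m: 0.08 m per rad of the handle.
- jack_handle (a joint): Handle in rad: 0 fully up (spring and load bring it back up when let go), 0.5 fully down (stop; handle level). Hinge at x = -45, z = 35 mm of the jack, axis along its y. Ends in a black cross bar, 22 mm thick, 50 mm long along y, its middle 135 mm from the hinge: at x = -163, z = 100 mm when up, x = -180, z = 35 mm when down. 6 to 12 N down on the bar push it down under load.
- spare_hub: Bystander: loose silver wheel hub, 60 x 110 x 60 mm, origin under its centre.
- tape_2: Bystander: loose roll of beige tape, 94 mm across, 25 mm high, origin under its centre.
- spanner_13: Bystander: loose spanner, 169 mm long, 6 mm high, origin under its centre.

How it is judged (in metres and radians):
On the way, in this order (a step that is already met when the one before it is completed fails the run):
1. the weight hangs by its loop on the beam's hook, let go (contact force between test_weight and rig above 1.5 N and height (world z) of test_weight above 0.008 m and distance between weight_tab and hook_seat below 0.06 m and angle between test_weight's own z axis and vertical below 0.25 rad and contact force between test_weight and the arm below 0.1 N and contact force between test_weight and the fingers below 0.1 N), for 0.3 s.
2. the jack stands with its saddle under the lift pad, handle up, the weight still hanging (all of step 1 and horizontal distance between saddle_top and lift_pad below 0.015 m and angle between jack's own z axis and vertical below 0.08 rad and height (world z) of jack below 0.006 m and value of joint jack_handle below 0.1 rad), for 0.3 s.
3. first stroke: the handle pushed fully down, the jack lifting the beam (value of joint jack_handle above 0.42 rad and value of joint rig_beam above 0.09 rad and contact force between jack and rig above 2 N), for 0.1 s.
4. the handle back up, the beam down (value of joint jack_handle below 0.08 rad and value of joint rig_beam below 0.03 rad), for 0.1 s.
At the end, for the whole second after the job is handed in: Robot holds the jack handle down (over 0.42 of 0.5 rad, over 1 N); jack flat, saddle within 20 mm of the pad centre, carrying the beam, raised over 0.09 rad and untouched by the robot; weight hangs upright by its loop on the hook, over 30 mm up, untouched, nearly still (all of step 1 and all of step 3 and contact force between any of the fingers, the arm and jack above 1 N and contact force between each of the arm, the fingers and rig below 0.3 N and horizontal distance between saddle_top and lift_pad below 0.02 m and angle between jack's own z axis and vertical below 0.08 rad and height (world z) of jack below 0.006 m and height (world z) of test_weight above 0.03 m and linear speed of test_weight below 0.08 m/s); the arm keeps its last pose, push and grip.
It fails at once if another thing on the bench is displaced (distance of any of spare_hub, tape_2, spanner_13 from where it was at the start of the episode above 0.025 m).
It fails at once if the weight is knocked over (angle between test_weight's own z axis and vertical above 0.7 rad).
It fails at once if the jack is tipped over (angle between jack's own z axis and vertical above 0.5 rad).
It also fails if it takes over 72 s, if anything falls off the work surface, if the arm or the gripper's body presses on something with over 40 N, if the wrist force passes 120 N, or if a joint passes its speed limit or range.

## Working session

There is one attempt and no reset: what is moved stays moved. The work goes in short steps, Python scripts to look and compute and a tool call to move; the robot and the scene stay as the last step left them, time stands still between calls to the robot, and variables do not carry over. Pictures are saved under pics/ and viewed, at most 10 in all, crops included, and the job is handed in when it is done.

```bash
ls; mkdir -p pics; cat > h.py <<'E'
import numpy as np, cv2, json
from rig import ctrl
def grab(n,save=None):
    f=ctrl.grab_frame(n)
    if save: cv2.imwrite('pics/'+save,f['img'][:,:,::-1])
    return f
def ray(f,u,v):
    F=f['img'].shape[0]/2/np.tan(np.radians(f['vertical_fov'])/2)
    T=np.array(f['cam_to_world']); d=T[:3,:3]@np.array([(u-f['cx'])/F,(v-f['cy'])/F,1]); return T[:3,3],d
def plane(f,u,v,z):
    o,d=ray(f,u,v); return o+d*(z-o[2])/d[2]
def proj(f,p):
    F=f['img'].shape[0]/2/np.tan(np.radians(f['vertical_fov'])/2)
    T=np.array(f['cam_to_world']); q=T[:3,:3].T@(np.array(p)-T[:3,3]); return F*q[0]/q[2]+f['cx'],F*q[1]/q[2]+f['cy']
E
python3 - <<'E'
from h import *
for n in('top','side'):
    f=grab(n,n+'0.png'); print({k:v for k,v in f.items() if k!='img'})
print(ctrl.get_state())
a=cv2.imread('pics/top0.png')
E
```

```text
pics
rig.py
{'vertical_fov': 51.88878437915419, 'cx': 277.6724645054488, 'cy': 210.61122840379656, 'cam_to_world': array([[ 9.75338677e-03, -9.95583505e-01,  9.33721327e-02,
         4.01305957e+02],
       [-9.99888402e-01, -1.07668638e-02, -1.03565555e-02,
         1.19729245e+01],
       [ 1.13161409e-02, -9.32607010e-02, -9.95577414e-01,
         1.43019952e+03],
       [ 0.00000000e+00,  0.00000000e+00,  0.00000000e+00,
         1.00000000e+00]])}
{'vertical_fov': 44.26736975484916, 'cx': 272.4288148892236, 'cy': 210.65508411743832, 'cam_to_world': array([[ 9.98828608e-01, -4.90784080e-03,  4.81386036e-02,
         4.25806174e+02],
       [-4.58076834e-02, -4.16443284e-01,  9.08006964e-01,
        -1.39530763e+03],
       [ 1.55906446e-02, -9.09148450e-01, -4.16180283e-01,
         7.71885751e+02],
       [ 0.00000000e+00,  0.00000000e+00,  0.00000000e+00,
         1.00000000e+00]])}
{'t': 0.1, 'joints': array([-1.45107066e+00,  3.59464043e-01,  1.51134556e+00, -2.65570415e-06,
        1.27253514e+00, -1.15074391e-01]), 'joint_vel': array([-2.42149292e-05, -2.37972756e-06, -5.70861129e-03,  7.15102179e-04,
        5.84680534e-04, -7.94582790e-04]), 'joint_torque': array([-2.26303964e-04, -5.28651595e+01, -2.79349190e+01, -3.00416550e-04,
        5.03539341e-03,  2.73432545e-05]), 'ee_pos': array([ 139.52425702, -582.94069337,  255.51100171]), 'tool_rot': array([ 9.93116101e-01,  1.17130877e-01, -3.30624401e-06, -8.76039854e-04]), 'force': array([ 0.29676974, -0.50738244, -0.54899518]), 'ft_torque': array([-0.01998478,  0.03289394,  0.01068504]), 'gripper_force': 0.0, 'gripper_width': 85.05908162528611}
```

View pics/top0.png

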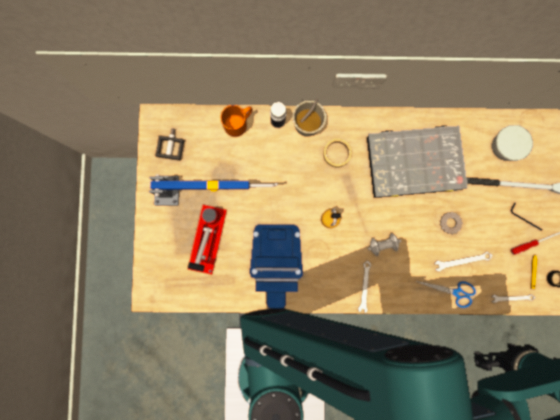

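View pics/side0.png

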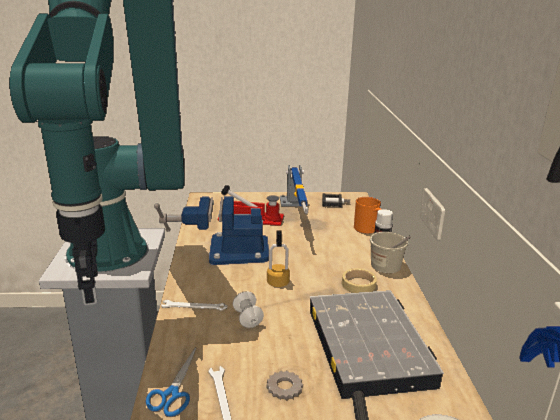

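The top view shows the rig's beam along row 184 (hook tip at about (285,183), yellow band at (213,184)). The weight is at (332,217), the jack at (207,240) with its saddle at (210,214), and a vise at (276,250). The side view shows the weight at (279,270) with its tab at (279,240). I'll zoom in.

```bash
python3 - <<'E'
import cv2,numpy as np
a=cv2.imread('pics/top0.png');b=cv2.imread('pics/side0.png')
A=cv2.resize(a[165:285,140:350],None,fx=3.8,fy=3.8,interpolation=cv2.INTER_CUBIC)
cv2.imwrite('pics/c1.png',A)
B=cv2.resize(b[160:300,200:345],None,fx=4.2,fy=4.2,interpolation=cv2.INTER_CUBIC)
cv2.imwrite('pics/c2.png',B)
print(A.shape,B.shape)
E
```

```text
(456, 798, 3) (588, 609, 3)
```

View pics/c1.png

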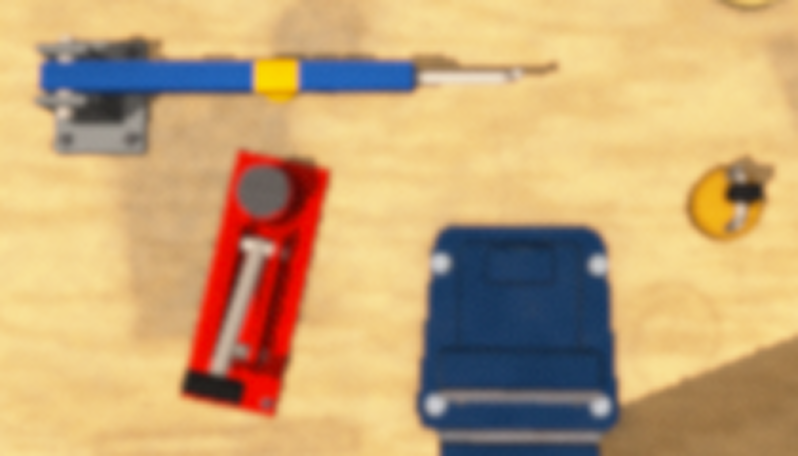

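View pics/c2.png

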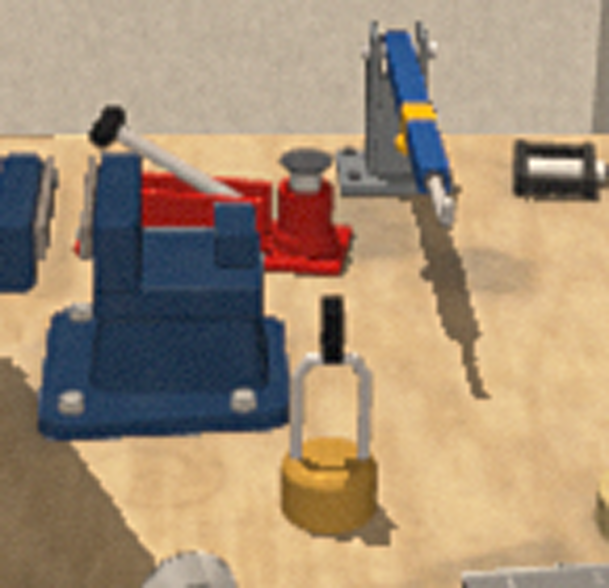

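The crops show the loop plane running roughly along world x, with the tab at (745,192) in c1 and (333,330) in c2. The beam's top runs from (42,76) to (415,76) and the yellow band is at (276,77). The saddle is at (264,192) and the red base corners are at (240,150), (330,170), (275,415) and (182,392).

```bash
cat > m.py <<'E'
from h import *
def cen(m):
    n,l,s,c=cv2.connectedComponentsWithStats(m.astype(np.uint8)); i=1+np.argmax(s[1:,4]); return c[i],s[i],(l==i)
def sub(f,r):
    x0,y0,x1,y1=r; M=np.zeros(f['img'].shape[:2],bool); M[y0:y1,x0:x1]=1; return M
def tri(fa,pa,fb,pb):
    o1,d1=ray(fa,*pa);o2,d2=ray(fb,*pb); s=np.linalg.lstsq(np.c_[d1,-d2],o2-o1,rcond=None)[0]
    p,q=o1+s[0]*d1,o2+s[1]*d2; return (p+q)/2,np.linalg.norm(p-q)
E
python3 - <<'E'
from m import *
np.set_printoptions(precision=1,suppress=True)
t=grab('top');s=grab('side')
I=t['img'].astype(int);J=s['img'].astype(int)
H=cv2.cvtColor(t['img'],cv2.COLOR_RGB2HSV).astype(int)
tt=cen((I.max(2)<60)&sub(t,(315,200,350,235)));st=cen((J.max(2)<60)&sub(s,(265,220,295,255)))
print('tab',tt[0],tt[1],st[0],st[1],tri(t,tt[0],s,st[0]))
br=(H[...,0]<26)&(H[...,1]>190)&sub(t,(315,200,350,235)); c=cen(br|((I.max(2)<60)&sub(t,(315,200,350,235))));print('brass',c[0],c[1],plane(t,*c[0],40))
C=lambda u,v:((u+.5)/3.8-.5+140,(v+.5)/3.8-.5+165)
S=lambda u,v:((u+.5)/4.2-.5+200,(v+.5)/4.2-.5+160)
# loop bar ends in top view z~112 
print('bar',plane(t,*C(742,172),112),plane(t,*C(738,226),108))
bl=(H[...,0]>100)&(H[...,0]<125)&(H[...,1]>150)&sub(t,(145,172,252,196))
ye=(H[...,0]>20)&(H[...,0]<32)&(I[...,0]>220)&(I[...,2]<60)&sub(t,(195,172,225,196))
c=cen(ye);print('band',c[0],c[1],plane(t,*c[0],130))
ys,xs=np.where(bl);v=np.polyfit(xs,ys,1);
for u in(xs.min(),xs.max()+1): print('beam',plane(t,u,np.polyval(v,u),132))
print('hooktip',plane(t,*C(521,74),140),'sideview',tri(t,C(521,74),s,S(446,205)))
print('hook mid',plane(t,*C(450,77),125))
re=(((H[...,0]<8)|(H[...,0]>172))&(H[...,1]>180)&sub(t,(180,195,235,285)))
for p in((240,150),(330,170),(275,415),(182,392)): print('base',plane(t,*C(*p),10))
print('saddle',plane(t,*C(264,192),85),tri(t,C(264,192),s,S(307,160)))
print('bar jack',tri(t,C(214,387),s,S(107,126)))
for p in((440,228),(605,230),(617,428),(420,428)): print('vise',plane(t,*C(*p),20))
print('vise top',tri(t,C(525,262),s,S(237,210)), [plane(t,*C(*p),120) for p in((440,350),(600,350),(430,400),(610,400))])
for n,p in(('hub',(384,244)),('tape',(336,154)),('sp',(365,287)),('cup',(236,120))): print(n,plane(t,*p,20))
E
```

```text
tab [335.5 215.1] [332 214   8   4  23] [278.5 238. ] [277 231   4  15  60] (array([ 509.6, -176.3,  133. ]), np.float64(3.384519277949238))
brass [328.3 218. ] [322 210  18  18 167] [ 509.5 -166.3   40. ]
bar [ 529.  -177.5  112. ] [ 485.5 -174.8  108. ]
band [212.5 185.5] [208 181  10  11  96] [597.8 197.1 130. ]
beam [597.5 379.8 132. ]
beam [601.4  89.3 132. ]
hooktip [602.7   2.2 140. ] sideview (array([601.2,   2.2, 138.3]), np.float64(3.3738111306018546))
hook mid [601.9  59.1 125. ]
base [553.4 244.8  10. ]
base [536.8 166.3  10. ]
base [325.5 208.9  10. ]
base [344.3 289.   10. ]
saddle [510.9 211.9  85. ] (array([511.1, 212.1,  83.4]), np.float64(0.2099357667462721))
bar jack (array([350.8, 245.9,  99.7]), np.float64(2.679924174469321))
vise [486.7  69.6  20. ]
vise [486.5 -72.5  20. ]
vise [317.7 -83.6  20. ]
vise [316.2  84.1  20. ]
vise top (array([452.2,  -2.5, 137.2]), np.float64(2.5256888921243426)) [array([383.7,  64.1, 120. ]), array([384.9, -63. , 120. ]), array([344.3,  71.5, 120. ]), array([345.6, -71.1, 120. ])]
hub [ 427.8 -351.2   20. ]
tape [ 724.9 -194.9   20. ]
sp [ 288.4 -287.7   20. ]
cup [836.4 139.6  20. ]
```

```bash
cat > go.py <<'E'
# usage: go.py x y z [yaw of tool y]  -> needed tool-frame displacement and turn
import sys; from h import *
from scipy.spatial.transform import Rotation as R
np.set_printoptions(precision=2,suppress=True)
a=list(map(float,sys.argv[1:])); s=ctrl.get_state(); M=R.from_quat(s['tool_rot']).as_matrix()
y=np.arctan2(M[1,1],M[0,1]); print('t',s['t'],'pos',s['ee_pos'],'yaw',y,'tilt',M[2,2],'F',s['force'],'w',s['gripper_width'])
if len(a)>2: print('d tool',M.T@(np.array(a[:3])-s['ee_pos']))
if len(a)>3: print('turn',y-a[3])
E
```

tcp_steps --moves '{"offsets": [[85,0,0,0,-0.182],[85,0,0,0,-0.182],[85,0,0,0,-0.182],[85,0,0,0,-0.182],[85,0,0,0,-0.182],[85,0,0,0,-0.182],[85,0,0,0,-0.182],[85,0,0,0,0]]}'

```text
t: 1.2
ee_pos: [139.6, -583.4, 256.1]
tool_rot: [0.729, 0.684, 0.0, -0.0]
force: [0.1, -0.3, -1.1]
gripper_width: 85.1
gripper_force: 0.0
```

```bash
python3 go.py 509.6 -176 230 -.06
```

```text
t 1.2 pos [ 139.56 -583.36  256.06] yaw -0.06365268523846941 tilt -0.9999998422495188 F [ 0.13 -0.25 -1.07] w 85.14893165677783
d tool [430.06 343.38  26.27]
turn -0.0036526852384694136
```

Units first: shifts go in shares of 62.5 mm. So 43 mm is 0.688, 34 mm is 0.544.

tcp_steps --moves '{"offsets": [[85,0.688,0.544,0,0],[85,0.688,0.544,0,0],[85,0.688,0.544,0,0],[85,0.688,0.544,0,0],[85,0.688,0.544,0,0],[85,0.688,0.544,0,0],[85,0.688,0.544,0,0],[85,0.688,0.544,0,0],[85,0.688,0.544,0,0],[85,0.688,0.544,0,0],[85,0,0,0,0],[85,0,0,0,0]]}'

```text
t: 2.7
ee_pos: [505.2, -175.4, 256.1]
tool_rot: [0.729, 0.684, -0.0, -0.0]
force: [-0.9, -0.3, -0.0]
gripper_width: 84.9
gripper_force: 0.0
```

```bash
python3 go.py 509.6 -176 230 -.06
python3 - <<'E'
from m import *
t=grab('top','t1.png');s=grab('side','s1.png')
a=cv2.resize(s['img'][130:310,180:380],None,fx=3,fy=3)[:,:,::-1];cv2.imwrite('pics/s1c.png',a)
E
```

```text
t 2.7 pos [ 505.18 -175.4   256.11] yaw -0.06330012745857222 tilt -0.9999996018168138 F [-0.94 -0.26 -0.04] w 84.89984285350698
d tool [-0.31  4.47 26.1 ]
turn -0.003300127458572222
```

View pics/s1c.png

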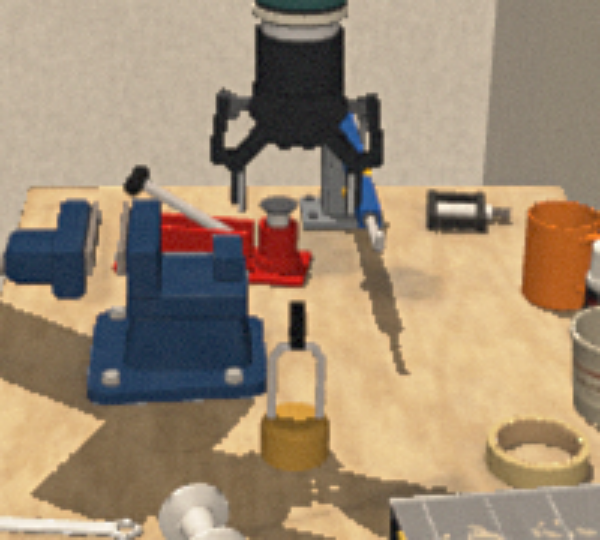

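The gripper is above the tab, centred on it (fingers at columns 238 and 365, tab at 297). Next I descend and grip.

Converted, 13 mm is 0.208, 4 mm is 0.064.

tcp_steps --moves '{"offsets": [[85,0,0.064,0.48,0],[85,0,0,0.48,0],[85,0,0,0.4,0],[85,0,0,0.208,0],[85,0,0,0.208,0],[85,0,0,0,0],[0,0,0,0,0],[0,0,0,0,0],[0,0,0,0,0],[0,0,0,0,0],[0,0,0,0,0],[0,0,0,0,0],[0,0,0,0,0],[0,0,0,0,0]]}'

```text
t: 4.55
ee_pos: [509.8, -175.6, 145.7]
tool_rot: [0.729, 0.685, 0.0, 0.0]
force: [-0.6, 2.1, 4.9]
gripper_width: 13.2
gripper_force: 59.2
```

```bash
python3 go.py
```

```text
t 4.55 pos [ 509.8  -175.64  145.67] yaw -0.062014236179963676 tilt -0.9999998362797092 F [-0.62  2.13  4.9 ] w 13.247983385345028
```

tcp_steps --moves '{"offsets": [[0,0,0,-0.24,0],[0,0,0,-0.24,0],[0,0,0,-0.24,0],[0,0,0,0,0],[0,0,0,0,0]]}'

```text
t: 5.18
ee_pos: [509.4, -175.6, 190.3]
tool_rot: [0.729, 0.685, 0.0, -0.0]
force: [-1.1, -0.9, -3.6]
gripper_width: 13.2
gripper_force: 58.7
```

```bash
python3 - <<'E'
from m import *
t=grab('top');s=grab('side','s2.png')
a=cv2.resize(s['img'][130:310,180:380],None,fx=3,fy=3)[:,:,::-1];cv2.imwrite('pics/s2c.png',a)
E
```

```text
(no output)
```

View pics/s2c.png

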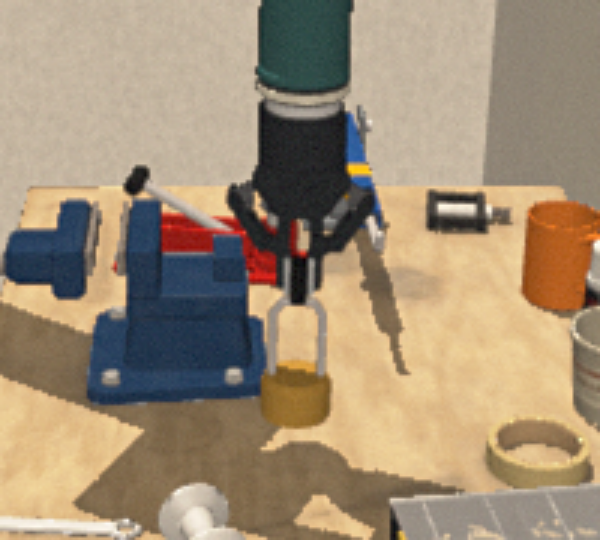

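The weight is held and lifted by the tab. Next I turn it to the beam's direction, shift it in x, then check before threading.

tcp_steps --moves '{"offsets": [[0,0,0.24,0,-0.04],[0,0,0.32,0,-0.037],[0,0,0.4,0,0],[0,0,0.32,0,0],[0,0,0.192,0,0],[0,0.32,0,0,0],[0,0.64,0,0,0],[0,0.64,0,0,0],[0,0.32,0,0,0],[0,0,0,0,0],[0,0,0,0,0],[0,0,0,0,0]]}'

```text
t: 6.78
ee_pos: [599.8, -57.3, 190.3]
tool_rot: [0.702, 0.712, -0.0, 0.0]
force: [0.3, -0.3, -2.8]
gripper_width: 13.0
gripper_force: 58.8
```

```bash
python3 go.py 602 51 190 .015
python3 - <<'E'
from m import *
np.set_printoptions(precision=1,suppress=True)
t=grab('top','t3.png');s=grab('side','s3.png')
a=np.vstack([cv2.resize(x['img'][r[0]:r[1],r[2]:r[3]],(700,290))[:,:,::-1] for x,r in((t,(165,215,200,320)),(s,(165,290,220,520)))])
cv2.imwrite('pics/c3.png',a)
print('hook seat side px',proj(s,(602,51,125)),'tip',proj(s,(602.7,6,143)),'TCP',proj(s,ctrl.get_state()['ee_pos']))
E
```

```text
t 6.775 pos [599.84 -57.25 190.33] yaw 0.013955553367520798 tilt -0.9999999374737393 F [ 0.27 -0.25 -2.82] w 13.00475437896167
d tool [108.21   3.67   0.3 ]
turn -0.001044446632479202
hook seat side px (np.float64(304.76714436415926), np.float64(205.76956548080946)) tip (np.float64(306.79785374202567), np.float64(206.41035907470845)) TCP (np.float64(308.86820340721465), np.float64(200.3022701385978))
```

View pics/c3.png

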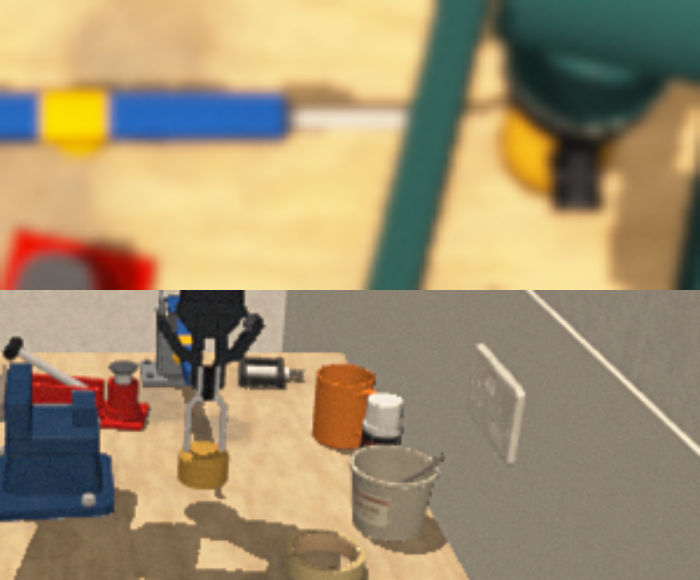

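The weight hangs straight in front of the hook tip (lower half, weight at (203,465)), with its loop plane square to the beam. I thread it on slowly.

Converted, 10 mm is 0.16, 1 mm is 0.016.

tcp_steps --moves '{"offsets": [[0,0.16,0.016,0,0],[0,0.24,0.016,0,0],[0,0.24,0.016,0,0],[0,0.24,0.016,0,0],[0,0.24,0,0,0],[0,0.24,0,0,0],[0,0.24,0,0,0],[0,0.128,0,0,0],[0,0,0,0,0],[0,0,0,0,0]]}'

```text
t: 8.12
ee_pos: [602.2, 51.5, 190.3]
tool_rot: [0.702, 0.712, -0.0, 0.0]
force: [-0.6, 0.3, -2.5]
gripper_width: 13.1
gripper_force: 58.8
```

tcp_steps --moves '{"offsets": [[0,0,0,0.112,0],[0,0,0,0.112,0],[0,0,0,0.08,0],[0,0,0,0.048,0],[0,0,0,0,0],[0,0,0,0,0]]}'

```text
t: 8.88
ee_pos: [602.2, 51.9, 168.5]
tool_rot: [0.702, 0.712, 0.0, 0.0]
force: [1.0, -0.2, -2.1]
gripper_width: 13.1
gripper_force: 58.8
```

```bash
python3 - <<'E'
from m import *
s=grab('side','s4.png')
cv2.imwrite('pics/c4.png',cv2.resize(s['img'][165:250,250:350],None,fx=6,fy=6,interpolation=cv2.INTER_CUBIC)[:,:,::-1])
E
```

```text
(no output)
```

View pics/c4.png

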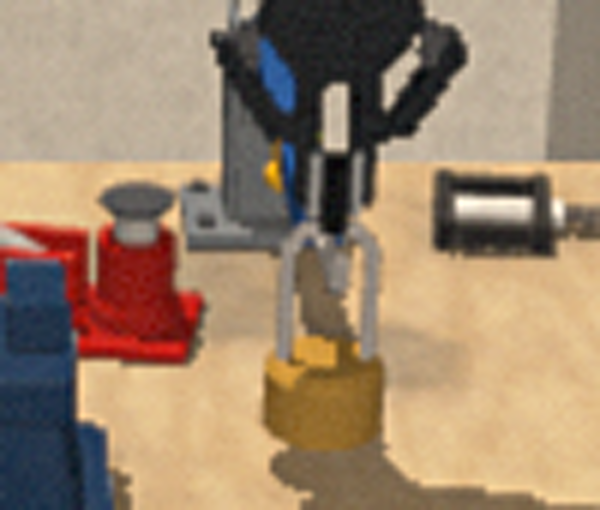

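The hook passes through the loop, with its tip at (338,265) between legs at 288 and 370. I lower it until the hook takes the load.

tcp_steps --moves '{"offsets": [[0,0,0,0.032,0],[0,0,0,0.032,0],[0,0,0,0,0]]}'

```text
t: 9.3
ee_pos: [601.9, 51.9, 164.1]
tool_rot: [0.702, 0.712, -0.0, -0.0]
force: [-0.5, 0.3, -3.8]
gripper_width: 13.1
gripper_force: 58.8
```

tcp_steps --moves '{"offsets": [[0,0,0,0.024,0],[0,0,0,0,0],[0,0,0,0,0]]}' --only "pos|force:"

```text
ee_pos: [602.1, 51.9, 162.8]
force: [-0.9, 0.9, -2.7]
gripper_force: 58.8
```

tcp_steps --moves '{"offsets": [[0,0,0,0.024,0],[0,0,0,0,0],[0,0,0,0,0]]}' --only "pos|force:"

```text
ee_pos: [602.3, 51.9, 162.0]
force: [-1.8, 0.2, 5.5]
gripper_force: 60.0
```

tcp_steps --moves '{"offsets": [[0,0,0,0.024,0],[0,0,0,0,0],[0,0,0,0,0]]}' --only "pos|force:"

```text
ee_pos: [602.4, 51.9, 161.6]
force: [-4.4, -0.5, 13.8]
gripper_force: 61.5
```

Converted, -1.8 mm is -0.0288.

tcp_steps --moves '{"offsets": [[0,0,0,-0.0288,0],[0,0,0,0,0]]}' --only "pos|force:"

```text
ee_pos: [602.3, 51.9, 161.9]
force: [-1.4, 0.6, 5.8]
gripper_force: 59.8
```

tcp_steps --moves '{"offsets": [[20,0,0,0,0],[30,0,0,0,0],[40,0,0,0,0],[50,0,0,0,0],[50,0,0,0,0],[50,0,0,0,0],[50,0,0,0,0]]}'

```text
t: 11.55
ee_pos: [602.1, 51.9, 161.7]
tool_rot: [0.702, 0.712, 0.0, -0.0]
force: [0.0, -0.2, -0.1]
gripper_width: 50.2
gripper_force: 0.0
```

tcp_steps --moves '{"offsets": [[50,0,0,-0.32,0],[50,0,0,-0.48,0],[50,0,0,-0.64,0],[50,0,0,-0.64,0],[50,0,0,0,0],[50,0,0,0,0]]}'

```text
t: 12.3
ee_pos: [601.7, 51.9, 291.3]
tool_rot: [0.702, 0.712, -0.0, -0.0]
force: [-0.8, -0.2, -0.5]
gripper_width: 49.9
gripper_force: 0.0
```

```bash
python3 - <<'E'
from m import *
s=grab('side','s5.png')
cv2.imwrite('pics/c5.png',cv2.resize(s['img'][165:250,250:350],None,fx=6,fy=6,interpolation=cv2.INTER_CUBIC)[:,:,::-1])
E
```

```text
(no output)
```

View pics/c5.png

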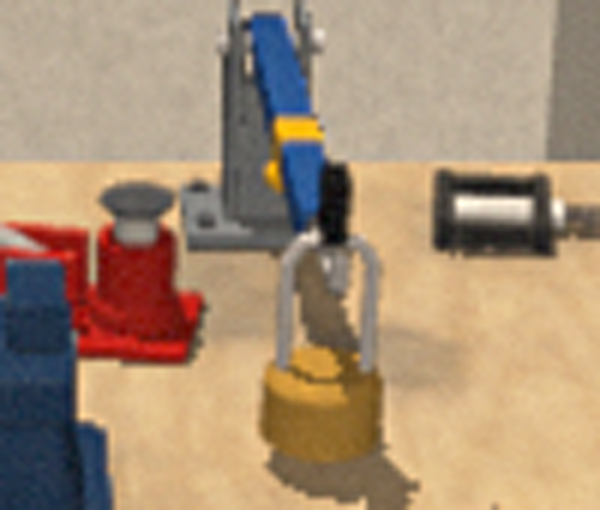

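The weight hangs freely on the hook, upright to within a few degrees (body at (320,410), tab at (335,205)). Next is the jack: rotate, then go over it.

tcp_steps --moves '{"offsets": [[85,0,0,0,-0.169],[85,0,0,0,-0.169],[85,0,0,0,-0.169],[85,0,0,0,-0.169],[85,0,0,0,-0.169],[85,0,0,0,-0.169],[85,0,0,0,-0.169],[85,0,0,0,-0.169],[85,0,0,0,0],[85,0,0,0,0]]}'

```text
t: 13.6
ee_pos: [601.7, 51.9, 290.7]
tool_rot: [0.103, 0.995, -0.0, -0.001]
force: [-1.2, -0.9, -0.5]
gripper_width: 85.4
gripper_force: 0.0
```

```bash
python3 go.py 430.7 228.7 180 1.366
```

```text
t 13.6 pos [601.67  51.88 290.7 ] yaw 1.3637611393030569 tilt -0.9999986087470798 F [-1.17 -0.88 -0.45] w 85.43182607459204
d tool [203.48 137.92 111.02]
turn -0.0022388606969432345
```

Converted, 40 mm is 0.64, 28 mm is 0.448.

tcp_steps --moves '{"offsets": [[85,0.32,0.224,0,0],[85,0.64,0.448,0,0],[85,0.64,0.448,0,0],[85,0.64,0.448,0,0],[85,0.64,0.416,0,0],[85,0.368,0.224,0,0],[85,0,0,0.32,0],[85,0,0,0.64,0],[85,0,0,0.64,0],[85,0,0,0.16,0],[85,0,0,0,0],[85,0,0,0,0]]}'

```text
t: 15.1
ee_pos: [432.2, 228.6, 183.1]
tool_rot: [0.102, 0.995, 0.001, 0.001]
force: [1.2, -0.4, 0.2]
gripper_width: 85.1
gripper_force: 0.0
```

```bash
python3 go.py 430.7 228.7 50 1.366
python3 - <<'E'
from m import *
s=grab('side','s6.png');t=grab('top','t6.png')
a=cv2.resize(s['img'][120:260,180:340],(600,525))[:,:,::-1]
cv2.imwrite('pics/c6.png',a)
E
```

```text
t 15.1 pos [432.18 228.63 183.11] yaw 1.3668011010470666 tilt -0.999996318363227 F [ 1.18 -0.4   0.18] w 85.114018425178
d tool [  1.76  -0.44 133.11]
turn 0.0008011010470665436
```

View pics/c6.png

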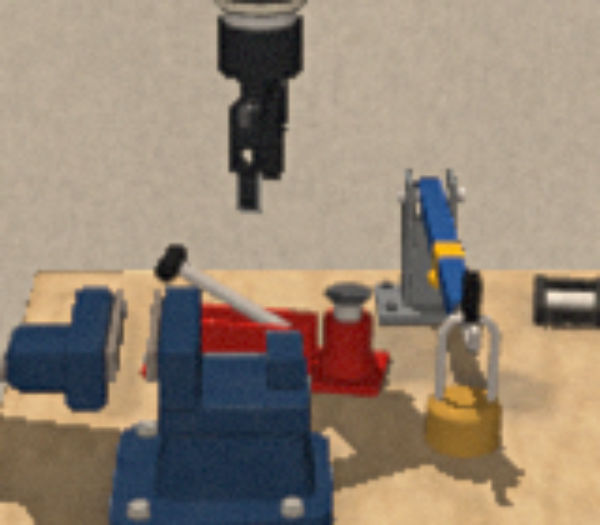

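The gripper is over the side plates, with the fingers on either side of the handle. The weight is still hanging. I descend in stages.

tcp_steps --moves '{"offsets": [[85,0,0,0.4,0],[85,0,0,0.48,0],[85,0,0,0.4,0],[85,0,0,0.24,0],[85,0,0,0.16,0],[85,0,0,0,0]]}' --only "pos|force:"

```text
ee_pos: [431.3, 228.1, 76.5]
force: [-0.2, -0.1, 0.1]
gripper_force: 0.0
```

tcp_steps --moves '{"offsets": [[85,0,0,0.128,0],[85,0,0,0.128,0],[85,0,0,0.096,0],[85,0,0,0,0],[85,0,0,0,0]]}' --only "pos|force:"

```text
ee_pos: [431.3, 228.1, 54.7]
force: [-0.5, -0.4, 1.2]
gripper_force: 0.0
```

tcp_steps --moves '{"offsets": [[85,0,0,0.064,0],[85,0,0,0,0],[60,0,0,0,0],[50,0,0,0,0],[50,0,0,0,0]]}'

```text
t: 17.2
ee_pos: [431.3, 228.1, 50.7]
tool_rot: [0.102, 0.995, 0.0, 0.0]
force: [0.5, 0.2, 0.6]
gripper_width: 49.8
gripper_force: 0.0
```

Clear of contact so far. Now I close and measure.

tcp_steps --moves '{"offsets": [[40,0,0,0,0],[40,0,0,0,0],[40,0,0,0,0],[40,0,0,0,0]]}'

```text
t: 17.7
ee_pos: [431.5, 228.5, 51.1]
tool_rot: [0.102, 0.995, 0.0, 0.0]
force: [-1.3, 1.9, 4.9]
gripper_width: 42.9
gripper_force: 61.8
```

```bash
python3 - <<'E'
from m import *
np.set_printoptions(precision=1,suppress=True)
t=grab('top','t7.png');s=grab('side','s7.png')
C=lambda u,v:((u+.5)/6-.5+170,(v+.5)/6-.5+170)
a=cv2.resize(t['img'][170:265,170:300],None,fx=6,fy=6,interpolation=cv2.INTER_CUBIC)[:,:,::-1]
cv2.imwrite('pics/c7.png',a)
S=s['img'].astype(int)
# grey saddle top in side view
g=(abs(S-S.mean(2,keepdims=True)).max(2)<14)&(S.max(2)<150)&sub(s,(262,185,285,212));c=cen(g);print(c[0],c[1],proj(s,(511,212,85)))
E
```

```text
[272.3 199.5] [267 196  12   9  74] (np.float64(272.6525198453272), np.float64(197.28902278791102))
```

View pics/c7.png

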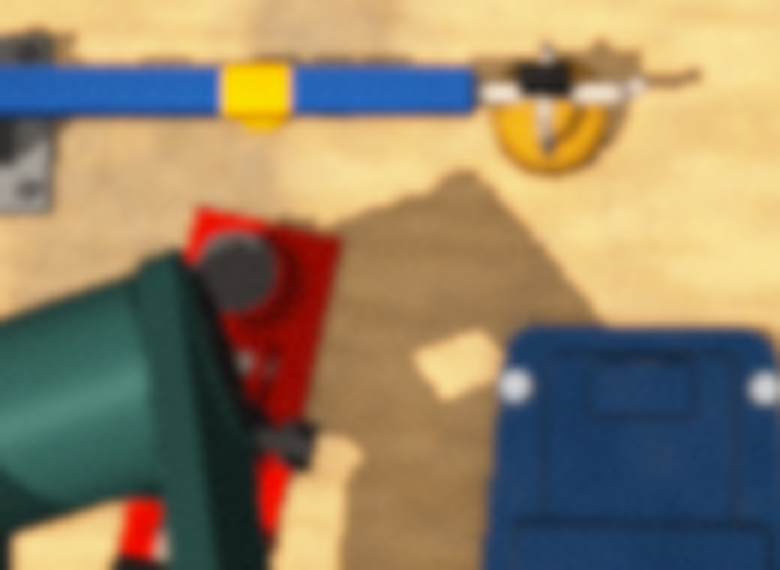

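The fingers hold the side plates (opening 43 mm). The saddle is at (240,272) and the beam band at (255,90). Next I slide the jack about 89 mm along its own forward direction and 4 mm sideways.

tcp_steps --moves '{"offsets": [[40,-0.064,0,0,0],[40,-0.128,0.008,0,0],[40,-0.16,0.008,0,0],[40,-0.16,0.008,0,0],[40,-0.16,0.008,0,0],[40,-0.16,0.008,0,0],[40,-0.16,0.008,0,0],[40,-0.16,0.008,0,0],[40,-0.128,0.0048,0,0],[40,-0.08,0,0,0],[40,-0.048,0,0,0],[40,0,0,0,0],[40,0,0,0,0]]}'

```text
t: 19.42
ee_pos: [509.9, 213.8, 50.9]
tool_rot: [0.102, 0.995, -0.001, -0.007]
force: [-21.0, 3.1, 26.4]
gripper_width: 43.2
gripper_force: 64.6
```

```bash
python3 go.py 519.8 214 51 1.366
python3 - <<'E'
from m import *
np.set_printoptions(precision=1,suppress=True)
t=grab('top','t8.png');s=grab('side','s8.png')
print('before',plane(t,(240.5)/6-.5+170,(272.5)/6-.5+170,85))
print('exp saddle side',proj(s,(599.8,198,85)),proj(s,(599.8,198,100)))
a=cv2.resize(t['img'][170:230,180:270],(600,400),interpolation=cv2.INTER_CUBIC)[:,:,::-1]
b=cv2.resize(s['img'][170:240,250:330],(600,525),interpolation=cv2.INTER_CUBIC)[:,:,::-1]
cv2.imwrite('pics/c8.png',cv2.resize(np.vstack([a,b]),(389,600)))
E
```

```text
t 19.425 pos [509.95 213.79  50.93] yaw 1.366504485390079 tilt -0.9998987379690173 F [-21.03   3.08  26.39] w 43.22368635538416
d tool [-9.6   2.21 -0.21]
turn 0.0005044853900788571
before [511.7 210.4  85. ]
exp saddle side (np.float64(299.1470623758447), np.float64(198.82398178475418)) (np.float64(299.3128138830932), np.float64(194.72265845231377))
```

View pics/c8.png

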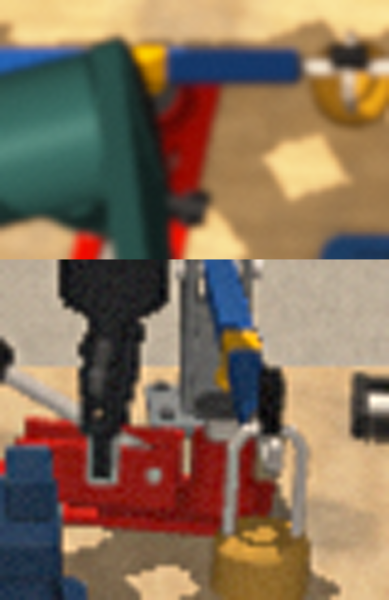

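The jack has slid most of the way, with the saddle now near the pad (grey at (215,405) in the lower half). The tool lags 10 mm behind its command at 21 N, while pressing down 26 N. I relieve the vertical press.

Converted, -2 mm is -0.032.

tcp_steps --moves '{"offsets": [[40,0,0,-0.032,0],[40,0,0,-0.032,0],[40,0,0,0,0],[40,0,0,0,0]]}'

```text
t: 20.02
ee_pos: [518.1, 213.8, 54.1]
tool_rot: [0.102, 0.995, -0.0, -0.0]
force: [0.5, 0.3, -8.9]
gripper_width: 42.9
gripper_force: 61.9
```

```bash
python3 go.py 519.8 214 51 1.366
```

```text
t 20.025 pos [518.11 213.83  54.11] yaw 1.366769056969436 tilt -0.9999996688663284 F [ 0.46  0.26 -8.91] w 42.886812979693715
d tool [-1.62  0.51  3.11]
turn 0.0007690569694358551
```

The jack's full weight is now on the gripper, lifted about 3 mm. I fine-shift, set it down, open and back off.

Converted, -1.7 mm is -0.0272, 1.7 mm is 0.0272.

tcp_steps --moves '{"offsets": [[40,-0.0272,0.0272,0,0],[40,0,0,0,0],[40,0,0,0,0],[40,0,0,0.024,0],[40,0,0,0.024,0],[40,0,0,0,0],[40,0,0,0,0]]}' --only "pos|force:"

```text
ee_pos: [520.2, 215.3, 51.6]
force: [0.1, 0.7, -8.7]
gripper_force: 62.0
```

tcp_steps --moves '{"offsets": [[50,0,0,0,0],[60,0,0,0,0],[85,0,0,0,0],[85,0,0,0,0],[85,0,0,0,0],[85,0,0,-0.16,0],[85,0,0,-0.4,0],[85,0,0,-0.64,0],[85,0,0,-0.64,0],[85,0,0,-0.32,0],[85,0,0,0,0],[85,0,0,0,0]]}'

```text
t: 22.4
ee_pos: [519.6, 215.1, 186.0]
tool_rot: [0.102, 0.995, -0.0, -0.001]
force: [-1.3, -0.5, -0.9]
gripper_width: 85.2
gripper_force: 0.0
```

```bash
python3 - <<'E'
from m import *
np.set_printoptions(precision=1,suppress=True)
t=grab('top','t9.png');s=grab('side','s9.png')
H=cv2.cvtColor(s['img'],cv2.COLOR_RGB2HSV).astype(int)
S=s['img'].astype(int)
print('exp pad',proj(s,(599.9,197.8,100)),'saddle',proj(s,(599.9,197.8,85)))
b=cv2.resize(s['img'][170:245,225:325],None,fx=7.5,fy=7.5,interpolation=cv2.INTER_CUBIC)[:,:,::-1]
cv2.imwrite('pics/c9.png',b)
E
```

```text
exp pad (np.float64(299.3480113086315), np.float64(194.74567964040904)) saddle (np.float64(299.18211674665764), np.float64(198.84733692722435))
```

View pics/c9.png

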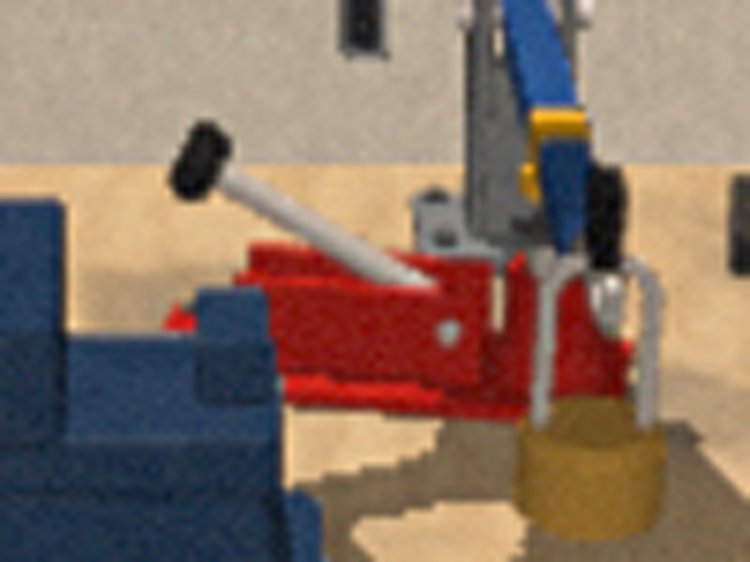

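The jack stands clear and released, with its handle up (cross bar at (200,155)), its column under the beam, and the weight hanging. I've now viewed 13 pictures, which is over the limit of 10, so I won't view any more and will check numerically. I move the arm out of the top view to measure the jack's pose.

Converted, -55 mm is -0.88, -40 mm is -0.64.

tcp_steps --moves '{"offsets": [[85,0,0,-0.64,0],[85,0.32,-0.32,-0.32,0],[85,0,-0.88,0,0],[85,0,-0.88,0,0],[85,0,-0.88,0,0],[85,0,-0.88,0,0],[85,0,-0.88,0,0],[85,0,-0.88,0,0],[0,0,-0.32,0,0],[0,0,0,0,0]]}' --only "^t|pos|force:"

```text
t: 23.75
ee_pos: [425.1, -144.0, 245.7]
tool_rot: [0.103, 0.995, 0.0, -0.001]
force: [-0.4, 0.1, -0.3]
gripper_force: 0.0
```

```bash
python3 - <<'E'
from m import *
np.set_printoptions(precision=1,suppress=True)
t=grab('top','t10.png');s=grab('side','s10.png')
H=cv2.cvtColor(t['img'],cv2.COLOR_RGB2HSV).astype(int);I=t['img'].astype(int);S=s['img'].astype(int)
o=np.array([599.9,197.8]);e=np.array([np.cos(.205),-np.sin(.205)])
u,v=proj(t,(*(o-163*e),100));a,b=proj(s,(*(o-163*e),100)); print('exp bar',u,v,a,b)
ct=cen((I.max(2)<60)&sub(t,(int(u)-20,int(v)-20,int(u)+20,int(v)+20)));cs=cen((S.max(2)<60)&sub(s,(int(a)-15,int(b)-15,int(a)+15,int(b)+15)))
print(ct[0],ct[1],cs[0],cs[1],tri(t,ct[0],s,cs[0]),plane(t,*ct[0],105))
red=((H[...,0]<6)|(H[...,0]>174))&(H[...,1]>200)&(I[...,0]>80)&sub(t,(160,165,255,280))
m=cen(red)[2]
for off in (0,):
    ys,xs=np.where(m)
    # left/right edges per row, in the part between bar and beam
    for n,f in(('L',np.min),('R',np.max)):
        P=np.array([plane(t,f(xs[ys==r])+(0.5 if n=='R' else -.5),r,10) for r in range(int(v)-22,int(v)+4-2)]) if 0 else np.array([plane(t,f(xs[ys==r])+(.5 if n=='R' else -.5),r,10) for r in np.unique(ys)])
        print(n); print(P[::3,:2])
# yellow disc arc
E
```

```text
exp bar 201.5971884719646 237.59010410902548 251.71772486870552 191.11860300369293
[201.3 237.3] [195 235  14   6  59] [246.3 187.4] [237 176  18  29 308] (array([431.3, 229.4, 114.7]), np.float64(18.918824325307124)) [441.  231.2 105. ]
L
[[600.5 240.3]
 [590.4 243.4]
 [580.4 243.1]
 [570.4 246.2]
 [560.4 249.2]
 [550.4 248.9]
 [540.4 252. ]
 [530.4 255. ]
 [520.5 258. ]
 [510.5 257.8]
 [500.6 260.8]
 [490.7 263.8]
 [480.8 263.5]
 [470.9 266.5]
 [461.  269.5]
 [451.6 233.2]
 [441.8 223.2]
 [431.5 272. ]
 [422.1 235.8]]
R
[[601.4 160.9]
 [591.3 160.7]
 [581.3 163.8]
 [571.3 163.6]
 [561.3 166.7]
 [551.3 169.8]
 [541.3 172.9]
 [531.3 172.7]
 [521.3 175.7]
 [511.4 178.8]
 [501.5 178.6]
 [491.6 181.7]
 [481.6 184.7]
 [471.8 184.5]
 [461.9 187.6]
 [452.  190.6]
 [442.2 190.4]
 [432.3 193.5]
 [422.4 206.3]]
```

Bar and base edges put the jack within about 2 mm of the target, with the same yaw. Next I go above the handle's cross bar with the fingers shut.

Units first: shifts go in shares of 62.5 mm. So 55 mm is 0.88, 50 mm is 0.8.

tcp_steps --moves '{"offsets": [[0,0.08,0.8,0,0],[0,0.16,0.88,0,0],[0,0.16,0.88,0,0],[0,0.16,0.88,0,0],[0,0.16,0.88,0,0],[0,0.16,0.88,0,0],[0,0.096,0.72,0,0],[0,0,0,0.32,0],[0,0,0,0.64,0],[0,0,0,0.4,0],[0,0,0,0,0],[0,0,0,0,0]]}' --only "^t|pos|force:|width"

```text
t: 25.35
ee_pos: [440.9, 232.6, 162.3]
tool_rot: [0.101, 0.995, 0.0, 0.0]
force: [0.6, -0.3, 1.1]
gripper_width: 0.2
gripper_force: 0.0
```

```bash
python3 go.py 440.3 231.5 136 1.366
```

```text
t 25.35 pos [440.93 232.58 162.33] yaw 1.3680409114247711 tilt -0.9999996712924001 F [ 0.55 -0.31  1.13] w 0.24648251089999687
d tool [ 0.41 -1.2  26.33]
turn 0.0020409114247710303
```

tcp_steps --moves '{"offsets": [[0,0,-0.016,0.208,0],[0,0,0,0.208,0],[0,0,0,0,0]]}' --only "^t|pos|force:"

```text
t: 25.72
ee_pos: [440.2, 230.4, 134.8]
tool_rot: [0.102, 0.995, -0.0, -0.001]
force: [0.2, -1.0, 1.8]
gripper_force: 0.8
```

tcp_steps --moves '{"offsets": [[0,0.048,0,0.112,0],[0,0.064,0,0.128,0],[0,0,0,0,0]]}' --only "^t|pos|force:"

```text
t: 26.1
ee_pos: [432.8, 232.1, 120.0]
tool_rot: [0.102, 0.995, -0.0, -0.001]
force: [-1.9, -0.9, 4.2]
gripper_force: 1.6
```

Converted, 8 mm is 0.128, 2.6 mm is 0.0416.

tcp_steps --moves '{"offsets": [[0,0.0416,0,0.128,0],[0,0.0416,0,0.128,0],[0,0,0,0,0]]}' --only "^t|pos|force:"

```text
t: 26.48
ee_pos: [428.4, 233.5, 104.4]
tool_rot: [0.102, 0.995, 0.0, -0.0]
force: [-3.1, 1.4, 8.5]
gripper_force: 4.3
```

tcp_steps --moves '{"offsets": [[0,0.0256,0,0.1328,0],[0,0.024,0,0.1328,0],[0,0,0,0,0]]}' --only "^t|pos|force:"

```text
t: 26.85
ee_pos: [424.0, 234.2, 87.5]
tool_rot: [0.102, 0.995, 0.0, -0.001]
force: [-6.5, 3.4, 8.7]
gripper_force: 4.4
```

tcp_steps --moves '{"offsets": [[0,0.0112,0,0.1344,0],[0,0.0064,0,0.1344,0],[0,0,0,0,0]]}' --only "^t|pos|force:"

```text
t: 27.22
ee_pos: [423.1, 234.3, 70.8]
tool_rot: [0.102, 0.995, 0.0, -0.001]
force: [-6.1, 1.2, 8.2]
gripper_force: 4.1
```

```bash
python3 go.py
```

```text
t 27.225 pos [423.13 234.34  70.82] yaw 1.36654152524688 tilt -0.9999968309235003 F [-6.09  1.18  8.24] w 0.13248355260789782
```

tcp_steps --moves '{"offsets": [[0,-0.024,0,0.024,0],[0,0,0,0,0],[0,0,0,0,0]]}' --only "^t|pos|force:"

```text
t: 27.6
ee_pos: [423.6, 234.2, 70.0]
tool_rot: [0.102, 0.995, 0.0, -0.002]
force: [-9.3, 4.1, 16.8]
gripper_force: 8.4
```

```bash
cat > chk.py <<'E'
from m import *
np.set_printoptions(precision=1,suppress=True)
t=grab('top');s=grab('side')
H=cv2.cvtColor(s['img'],cv2.COLOR_RGB2HSV).astype(int)
br=(H[...,0]>10)&(H[...,0]<26)&(H[...,1]>190)&sub(s,(285,150,325,260));c=cen(br);print('brass side',c[0],c[1])
H=cv2.cvtColor(t['img'],cv2.COLOR_RGB2HSV).astype(int);I=t['img'].astype(int)
red=((H[...,0]<6)|(H[...,0]>174))&(H[...,1]>200)&(I[...,0]>60)&sub(t,(160,165,255,280));ys,xs=np.where(cen(red)[2])
for r in range(198,226,6):
  q=xs[ys==r]
  if len(q): print('R',plane(t,q.max()+.5,r,10)[:2],'L',plane(t,q.min()-.5,r,10)[:2])
if len(ys): print('front',plane(t,xs[ys==ys.min()].mean(),ys.min()-.5,10)[:2])
E
python3 chk.py; python3 - <<'E'
from m import *
s=ctrl.grab_frame('side') 
im=cv2.imread('pics/s10.png')[:,:,::-1].copy(); s['img']=im
H=cv2.cvtColor(im,cv2.COLOR_RGB2HSV).astype(int)
c=cen((H[...,0]>10)&(H[...,0]<26)&(H[...,1]>190)&sub(s,(285,150,325,260)));print('brass rest',c[0],c[1])
for z in(37,37+51):print(proj(s,(602,51,z)))
E
```

```text
brass side [296.9 181.9] [295 178   8  11  20]
R [574.6 163.7] L [573.7 246.2]
R [554.6 166.6] L [553.7 249. ]
R [534.6 172.7] L [533.7 255.1]
R [514.7 175.6] L [513.8 261.1]
R [494.8 181.8] L [494.1 250.7]
front [609.7 164.4]
brass rest [298.71428571 186.14285714] [296 185   7   4  21]
(np.float64(303.6042541531868), np.float64(231.25843178702073))
(np.float64(304.27174137819964), np.float64(216.62808020359014))
```

The force climb at z=70 shows the handle is on its stop. The yellow band rose 7 px (about 27 mm) and the jack hasn't moved. Now I let the handle come back up along the same arc.

Converted, -4 mm is -0.064, -1.5 mm is -0.024.

tcp_steps --moves '{"offsets": [[0,0,0,-0.08,0],[0,-0.0064,0,-0.1344,0],[0,-0.016,0,-0.1328,0],[0,-0.024,0,-0.1328,0],[0,-0.032,0,-0.128,0],[0,-0.04,0,-0.128,0],[0,-0.056,0,-0.128,0],[0,-0.048,0,-0.128,0],[0,0,0,-0.128,0],[0,0,0,-0.064,0],[0,0,0,0,0],[0,0,0,0,0],[0,0,0,0,0]]}' --only "^t|pos|force:"

```text
t: 29.38
ee_pos: [439.4, 230.9, 143.4]
tool_rot: [0.102, 0.995, -0.0, -0.0]
force: [-0.3, -0.7, 1.1]
gripper_force: 0.0
```

```bash
python3 go.py 440.3 231.5 136 1.366
sed -i 's/>190)&sub(s,(285,150/>130)\&sub(s,(285,208/' chk.py; python3 chk.py; python3 - <<'E'
from m import *
s=grab('side')
a,b=251.7,191.1; S=s['img'].astype(int)
d=(S.max(2)<60)&sub(s,(230,170,275,230)); n,l,st,c=cv2.connectedComponentsWithStats(d.astype(np.uint8)); print(st,c)
E
```

```text
t 29.375 pos [439.36 230.89 143.43] yaw 1.3670511352589614 tilt -0.9999997426790158 F [-0.26 -0.68  1.11] w 0.24040470769527386
d tool [-0.8   0.79  7.43]
turn 0.0010511352589612777
brass side [303.  232.3] [293 223  21  19 328]
R [574.6 163.7] L [573.7 246.2]
R [554.6 169.9] L [553.7 249. ]
R [534.6 172.7] L [533.7 255.1]
R [514.7 175.6] L [513.9 257.8]
R [494.8 181.8] L [494.1 250.7]
front [602.7 194. ]
[[     0      0    560    420 235025]
 [   245    170     11     16    100]
 [   248    188      7      8     41]
 [   232    213      2     13     25]
 [   254    223      3      1      3]
 [   258    222      3      2      3]
 [   230    229      1      1      1]
 [   232    229      1      1      1]
 [   262    229      1      1      1]] [[279.52351026 209.51591958]
 [250.14       175.7       ]
 [251.09756098 191.36585366]
 [232.48       219.24      ]
 [255.         223.        ]
 [259.         222.66666667]
 [230.         229.        ]
 [232.         229.        ]
 [262.         229.        ]]
```

The cross bar is back at its up position (251,191), the beam is down and the weight hangs at rest height. Second stroke, slowly, then hold.

tcp_steps --moves '{"offsets": [[0,0,0,0.112,0],[0,0.048,0,0.112,0],[0,0.064,0,0.128,0],[0,0.0416,0,0.128,0],[0,0.0416,0,0.128,0],[0,0.0128,0,0.064,0],[0,0.0128,0,0.064,0],[0,0.0112,0,0.064,0],[0,0.0112,0,0.064,0],[0,0.008,0,0.064,0],[0,0.0048,0,0.064,0],[0,0.0032,0,0.064,0],[0,0,0,0.064,0],[0,0,0,0,0]]}' --only "^t|pos|force:"

```text
t: 31.28
ee_pos: [421.7, 234.1, 73.1]
tool_rot: [0.102, 0.995, -0.0, -0.002]
force: [-6.0, 2.5, 8.7]
gripper_force: 4.1
```

Converted, 2 mm is 0.032.

tcp_steps --moves '{"offsets": [[0,0,0,0.032,0],[0,0,0,0.032,0],[0,0,0,0,0],[0,0,0,0,0],[0,0,0,0,0],[0,0,0,0,0],[0,0,0,0,0],[0,0,0,0,0],[0,0,0,0,0],[0,0,0,0,0],[0,0,0,0,0],[0,0,0,0,0],[0,0,0,0,0],[0,0,0,0,0],[0,0,0,0,0],[0,0,0,0,0]]}' --only "^t|pos|force:"

```text
t: 33.28
ee_pos: [421.7, 234.1, 69.9]
tool_rot: [0.102, 0.995, -0.0, -0.002]
force: [-8.0, 1.4, 17.0]
gripper_force: 8.7
```

```bash
python3 chk.py|head -4
```

```text
brass side [303.5 216.9] [294 208  21  19 322]
R [574.6 163.7] L [573.7 246.2]
R [554.6 166.6] L [553.7 249. ]
R [534.6 172.7] L [533.7 255.1]
```

tcp_steps --moves '{"offsets": [[0,0,0,0,0],[0,0,0,0,0],[0,0,0,0,0],[0,0,0,0,0],[0,0,0,0,0]]}' --only "^t|pos|force:"

```text
t: 34.0
ee_pos: [421.7, 234.1, 70.0]
tool_rot: [0.102, 0.995, -0.0, -0.002]
force: [-7.8, 1.2, 16.7]
gripper_force: 8.7
```

```bash
python3 chk.py|head -1
```

```text
brass side [303.6 217. ] [294 208  21  19 325]
```

The weight has risen about 15 px (about 50 mm) and is still. The handle is held on its stop at 17 N and the jack hasn't moved. Handing in.

```bash
python3 -c "
from rig import ctrl
print(ctrl.job_done())"
```

```text
the job is handed in; nothing more can be done
None
```

The job is handed in, with no verdict returned: the weight hangs still on the hook, the jack is under the pad, both strokes are done, and the handle is held down at about 17 N with the beam raised; I viewed 13 pictures, over the limit of 10.

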